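Mix the settled feed and put the feeding tray away

ROBOT

A 7-joint arm with a two-finger parallel gripper is mounted at the origin on the work surface. World frame = base frame: x ahead of the robot, y to its left, z up, the work surface at z = 0. Lengths are in m, angles in rad, forces in N, time in s.
With the tool pointing down it reaches from about 0.425 to 0.95 m from the base axis. Payload 4.7 kg.
Tool frame: the origin (TCP) lies at the very end of the fingers, on their centre line; the grasp point (between the pads) lies 19 mm behind it; z points along the fingers, y is the line along which they close (so a half turn about z gives the same grasp; the last joint's range is limited). The gripper opens to 85 mm and grips with 20 to 120 N. Pads are 22 mm wide; open, the fingers measure 114 mm over their backs; the gripper's body (76 mm by 85 mm) begins 54 mm behind the grasp point. The pads swing forward as they close: fully open they stand 13 mm farther back than shut.
Start: joints at [1.3, 0.469, -0.049, 1.532, 0.024, 1.141, -0.082], TCP at [0.162, -0.655, 0.2] pointing down, gripper open.
Joint ranges: [-2.59, 2.59], [-0.33, 1.99], [-1.39, 1.29], [0.1, 2.45], [-1.04, 4.18], [0.21, 1.99], [-2.66, 2.66]. Speed limits (rad/s): [2.57, 2.57, 3.14, 3.14, 3.14, 3.14, 3.14].

INTERFACE

Orientations are given as a unit quaternion [w, x, y, z].
In Python, from workcell import r gives the robot as it stands. Calls block until the motion is done:
- r.movep(position, orientation): joint-space move of the TCP to a pose.
- r.servo_line(position, feed=0.15, ori=None): straight line of the TCP; ori=None keeps the orientation; feed is the mean speed in m/s.
- r.move_j(angles): joint-space move.
- r.grip(opening, effort=None): finger opening in m; effort is the grip in N (None keeps the last); returns when the fingers have stopped.
- r.sleep(seconds).
- r.ik(position, orientation): joint angles nearest the present ones, or None.
- r.state(): the state.
- r.snapshot(name): name is "side" or "top" or "wrist"; returns a dict with "img" (480x640x3 uint8, red, green, blue), "fx", "fy", "cx", "cy" (pixels), "dist_coeffs" ([k1, k2, p1, p2, k3] as OpenCV has them; the pictures are not rectified), "xyz" and "rotation" of the camera in the world. Camera axes: x right, y down, z forward; pixel columns grow to the right and rows downward; lengths in m; the calibration is good to about 2 mm. A picture is of the moment at which its call begins. There is no depth.
A pose or a line that the arm cannot do raises r.PlanningError and nothing moves.
- r.hand_in(): hands the job in; it is judged then, once.
Trained networks look in the newest picture that a camera, given by its name, has taken for a name from the list of things; names that differ only in an ending like _2 or _b are one class to them, and where a whole thing is asked for, a point or a joint stands for the part that bears it (a point fixed in the world has none). Each returns a list of dicts, best first, with "confidence" (0 to 1); they miss things now and then, are a little off and sometimes report something else, mostly with a low value. They report only what shows in the picture. A call takes as long as a camera call. They do not tell look-alikes from the thing itself.
- r.find_in(label, camera): "location" ([x, y, z] in m, in the coordinates of the camera as it stood for that picture, good to about 4 mm: the middle of the surface that is visible of it).
- r.regions_of(label, camera): "region" (480x640 bool, what is visible of it).
- r.mark_of(label, camera): "location" ([x, y, z] in m, in the coordinates of the camera as it stood for that picture, good to about 4 mm: a listed point, or the origin of a listed thing).
The state is a dict: "time_s": time; "joint_positions": joint angles; "qvel": joint speeds; "joint_torque": joint torques, N m; "tcp_pos": TCP position; "orientation": TCP orientation; "contact_force": force on the tool from outside, world axes, zero at the start; "ft_torque": the same for the moment, N m; "gripper_width": finger opening in m; "gripper_force": force on a finger pad.
Only numpy, scipy, OpenCV 4.12 (cv2) and the standard library are available. Lean on these libraries where they do the work, as an engineer would, in place of code of your own. Each camera call takes 0.05 s, during which the arm holds its last target. There are 200 camera calls.

TASK

The plant feed in the three square bottles has settled. One bottle after the other, turn it upside down, cap pointing steeply down, for about two seconds, then stand it upright on the aluminium tray before you pick up the next. Stand every dosing cup that is out upright on the tray floor as well, then slide the loaded tray by its wooden handle into the low grey rack until it is fully home against the back stop, and leave the other things on the bench where they are.

Things in the scene. Friction and masses are not known exactly. Their poses are not given: they have to be found in the camera images.
- bottle_a: Square white feed bottle with a round green screw cap: body 60 x 60 mm, flat upright sides to 106 mm, cap 40 mm across from 122 to 152 mm (top). About 0.22 kg, balance point about 56 mm up. Origin: centre of its underside; z up through the cap; x, y square to the flat sides (four ways alike), one of them within 0.4 rad of pointing straight away from the base. Starts standing.
- bottle_b: As bottle_a.
- bottle_c: As bottle_a.
- cup_a: Round clear plastic dosing cup, open at the top: 58 mm across at the foot, 62 mm at the rim, 60 mm high, wall 3 mm, 60 g. Origin: centre of its underside, z up. One to three of the three cups are out; the others are absent (None).
- cup_b: As cup_a.
- cup_c: As cup_a.
- tray: Loose aluminium tray, 170 mm deep (x) x 300 mm wide (y), rim 24 mm high, walls and floor 5 mm thick, 0.4 kg. Origin: centre of its underside; x points away from its handle, into the rack. A wooden handle 24 mm wide, 8 to 32 mm above the bench, sticks out 76 mm from the middle of the front side (-x). Starts before the rack, 0.25 m short of home, within 0.1 rad and 10 mm of in line.
- tray_grip (a point): Point on the tray handle to grip it from above: 133 mm from the tray's centre along -x, 26 mm above the bench; close the fingers across the tray (along its y).
- tray_floor (a point): Centre of the tray's inner floor, 5 mm above its underside.
- rack: Low grey steel rack fixed on the bench, 210 mm deep (x) x 366 mm wide, open at the front. Origin: middle of the mouth, on the bench; x points into the opening, away from the robot. Guide rails 36 mm high, 310 mm apart, with flared ends reaching 45 mm out before the mouth; back stop at x = 204 mm. Slatted top, 206 mm clear beneath, from x = 64 mm on. The tray slides in on the bench.
- grip_home (a point): Where the tray_grip point is when the tray is fully home against the back stop: 14 mm before the mouth, 26 mm above the bench; axes as the rack's.
- pot: Terracotta pot, 94 mm across, 82 mm high: leave where it is.
- twine: Spool of twine, 72 mm across, 60 mm high: leave where it is.
- carton: Cardboard carton 90 x 60 x 50 mm: leave where it is.
Mind the look-alikes: they are no part of the job. What is shaped like the cup_b but red is not meant. What is shaped like the cup_c but pink is not meant.

How it is judged:
By the outcome, as a careful person would: the job done as asked, in the order asked, and still so for the second after the job is handed in, with the robot touching nothing.
Of cup_a, cup_b, cup_c only 1 to 3 are there at a start; the rules pass over those that are not, and their reading is None.
At some moment in a run one of cup_a, cup_b, cup_c may be knocked a few centimetres aside while the robot is not near it.
It also fails if it takes over 210 s, if anything falls off the work surface, if the arm or the gripper's body presses on something with over 40 N, if the wrist force passes 120 N, or if a joint passes its speed limit or range.

## Working session

There is one attempt and no reset: what is moved stays moved. The work goes in short steps, each a Python script; the robot and the scene stay as the last script left them, time stands still between calls to the robot, and variables do not carry over. Pictures are saved under pics/ and viewed, at most 14 in all, crops included, and the job is handed in when it is done.

```bash
ls; mkdir -p pics
cat > h.py <<'E'
import numpy as np, cv2
from workcell import r
def snap(c,fn=None):
    s=r.snapshot(c)
    if fn: cv2.imwrite('pics/'+fn,cv2.cvtColor(s['img'],cv2.COLOR_RGB2BGR))
    return s
def K(s): return np.array([[s['fx'],0,s['cx']],[0,s['fy'],s['cy']],[0,0,1.]])
def w(s,p): return np.array(s['xyz'])+np.array(s['rotation']).reshape(3,3)@np.array(p)
def pix(s,P):
    R=np.array(s['rotation']).reshape(3,3); t=-R.T@np.array(s['xyz'])
    return cv2.projectPoints(np.array(P,float).reshape(-1,1,3),cv2.Rodrigues(R.T)[0],t,K(s),np.array(s['dist_coeffs'],float))[0].reshape(-1,2)
def ray(s,uv,z):
    u=cv2.undistortPoints(np.array(uv,float).reshape(-1,1,2),K(s),np.array(s['dist_coeffs'],float)).reshape(-1,2)
    d=np.c_[u,np.ones(len(u))]@np.array(s['rotation']).reshape(3,3).T
    c=np.array(s['xyz']); return c+d*((z-c[2])/d[:,2])[:,None]
E
python3 - <<'E'
from h import *
np.set_printoptions(precision=3,suppress=True)
for c in ['top','side']:
    s=snap(c,c+'0.png'); print(c,s['xyz'],s['fx'],np.array(s['rotation']).round(2).tolist())
    for l in ['bottle_a','cup_a','tray','tray_grip','rack','grip_home','pot','twine','carton']:
        for d in r.mark_of(l,c):
            P=w(s,d['location']); print(l,round(d['confidence'],2),P,pix(s,P)[0].round())
E
```

```text
pics
top [0.397 0.021 1.582] 595.2402719017257 [0.02, -0.7, 0.72, -0.03]Traceback (most recent call last):
  File "<stdin>", line 7, in <module>
  File "h.py", line 8, in w
    def w(s,p): return np.array(s['xyz'])+np.array(s['rotation']).reshape(3,3)@np.array(p)
                                          ~~~~~~~~~~~~~~~~~~~~~~~~~~~~~~~^^^^^
ValueError: cannot reshape array of size 4 into shape (3,3)
```

Rotation is a quaternion.

```bash
sed -i "s/np.array(s\['rotation'\]).reshape(3,3)/rot(s['rotation'])/g" h.py
cat >> h.py <<'E'
from scipy.spatial.transform import Rotation as Ro
def rot(q): return Ro.from_quat(np.roll(q,-1)).as_matrix()
E
python3 - <<'E'
from h import *
np.set_printoptions(precision=3,suppress=True)
for c in ['top','side']:
    s=snap(c,c+'0.png'); print(c,s['xyz'],s['fx'])
    for l in ['bottle_a','cup_a','tray','tray_grip','rack','grip_home','pot','twine','carton']:
        for d in r.mark_of(l,c):
            P=w(s,d['location']); print(l,round(d['confidence'],2),P,pix(s,P)[0].round())
print(r.state())
E
```

```text
top [0.397 0.021 1.582] 595.2402719017257
bottle_a 0.82 [ 0.519  0.391 -0.004] [159. 237.]
bottle_a 0.76 [ 0.568 -0.236 -0.003] [393. 213.]
cup_a 0.9 [ 0.431  0.3   -0.   ] [193. 270.]
cup_a 0.88 [ 0.424 -0.173 -0.002] [371. 267.]
cup_a 0.86 [ 0.538 -0.123 -0.002] [351. 225.]
cup_a 0.65 [ 0.401  0.433 -0.001] [144. 282.]
cup_a 0.63 [ 0.381 -0.035  0.003] [320. 285.]
cup_a 0.55 [ 0.438 -0.268  0.   ] [406. 261.]
cup_a 0.35 [ 0.523  0.39  -0.   ] [160. 236.]
tray 0.92 [ 0.566  0.105 -0.004] [266. 217.]
tray 0.37 [ 0.518  0.389 -0.002] [160. 238.]
tray_grip 0.69 [0.43  0.105 0.029] [266. 268.]
pot 0.66 [0.636 0.334 0.003] [179. 193.]
pot 0.39 [ 0.658 -0.247  0.   ] [396. 180.]
twine 0.69 [ 0.344 -0.298 -0.002] [419. 296.]
carton 0.84 [ 0.66  -0.244 -0.001] [394. 179.]
carton 0.62 [ 0.492 -0.397  0.001] [453. 239.]
side [0.321 1.157 0.825] 542.0036520314911
bottle_a 0.94 [ 0.496 -0.389  0.   ] [350. 179.]
bottle_a 0.83 [ 0.569 -0.241 -0.   ] [319. 199.]
bottle_a 0.72 [ 0.52   0.39  -0.002] [284. 353.]
bottle_a 0.72 [ 0.427 -0.17  -0.001] [362. 217.]
cup_a 0.89 [ 0.428 -0.169  0.   ] [362
[... 313 characters left out ...]
50. 267.]
pot 0.61 [ 0.633  0.336 -0.005] [239. 327.]
pot 0.24 [0.562 0.106 0.004] [295. 266.]
twine 0.89 [ 0.343 -0.294  0.005] [395. 198.]
carton 0.77 [ 0.662 -0.253  0.001] [290. 193.]
{'time_s': 1.1, 'joint_positions': array([ 1.3  ,  0.469, -0.049,  1.533,  0.024,  1.141, -0.082]), 'qvel': array([-0.   , -0.   ,  0.   , -0.   ,  0.001, -0.   ,  0.001]), 'joint_torque': array([ -0.   , -51.018,  -0.047, -23.801,   0.011,   0.001,  -0.   ]), 'tcp_pos': array([ 0.162, -0.655,  0.2  ]), 'orientation': array([0.   , 0.993, 0.121, 0.   ]), 'contact_force': array([-0.689,  0.368, -0.222]), 'ft_torque': array([-0.02 , -0.016, -0.02 ]), 'gripper_force': 0.0, 'gripper_width': 0.08565601135773855}
```

View pics/top0.png

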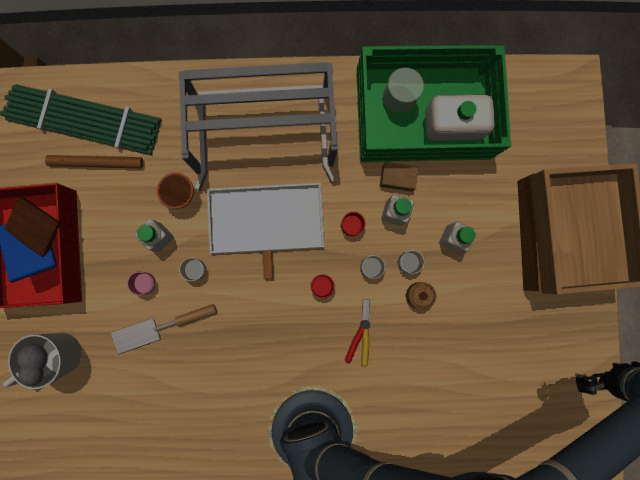

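View pics/side0.png

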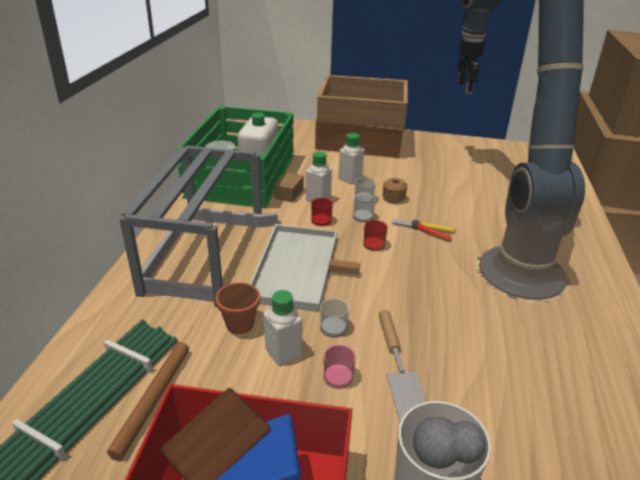

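The three clear cups in the top view are at (193,270), (371,267) and (406,261). Red look-alikes are at (351,225) and (320,285), and a pink one at (144,282); I leave those. The bottles are at (152,235), (399,208) and (459,237). The white jug in the green crate at (460,115) is not one of them. Next I fit poses and yaws against the masks and check IK.

```bash
cat >> h.py <<'E'
from scipy.optimize import minimize
def bpts(x,y,yaw):
    c,s_=np.cos(yaw),np.sin(yaw)
    P=[(a*c-b*s_,a*s_+b*c,z) for a in(-.03,.03) for b in(-.03,.03) for z in(0,.106)]
    P+=[(.02*np.cos(t),.02*np.sin(t),z) for t in np.arange(0,6.2,.4) for z in(.122,.152)]
    return np.array(P)+[x,y,0]
def hullmask(s,P,k=4):
    m=np.zeros((480*k,640*k),np.uint8)
    cv2.fillConvexPoly(m,cv2.convexHull(((pix(s,P)+.5)*k).round().astype(np.int32)),1); return cv2.resize(m*255,(640,480),interpolation=cv2.INTER_AREA)/255.
def masks_at(s,cam,label,P):   # detected region closest to point P
    u=pix(s,P)[0]; best=None
    for d in r.regions_of(label,cam):
        v,h=np.nonzero(d['region']); q=np.hypot(h.mean()-u[0],v.mean()-u[1])
        if best is None or q<best[0]: best=(q,d['region'])
    return best[1] if best and best[0]<20 else None
def fit(views,f,x0,dx):
    def cost(x):
        t=0
        for s,m in views:
            h=hullmask(s,f(*x)); t+=1-np.minimum(h,m).sum()/np.maximum(h,m).sum()
        return t/len(views)
    best=None
    for o in np.linspace(-1,1,5) if len(x0)==3 else [0]:
        x=np.array(x0,float)
        if len(x)==3: x[2]+=o*.4
        S=np.array([x]+[x+np.eye(len(x))[i]*dx[i] for i in range(len(x))])
        q=minimize(cost,x,method='Nelder-Mead',options=dict(initial_simplex=S,maxiter=80))
        if best is None or q.fun<best.fun: best=q
    return best.x,best.fun
def cpts(x,y): return np.array([(x+q*np.cos(t),y+q*np.sin(t),z) for t in np.arange(0,6.3,.2) for q,z in((.029,0),(.031,.06))])
# tool orientation: yaw psi, a below horizontal, roll +-1 (sign of y)
def ori(psi,a,sg=1):
    z=np.array([np.cos(a)*np.cos(psi),np.cos(a)*np.sin(psi),-np.sin(a)])
    y=sg*np.array([-np.sin(psi),np.cos(psi),0]); M=np.c_[np.cross(y,z),y,z]
    return np.roll(Ro.from_matrix(M).as_quat(),1),z
E
python3 - <<'E'
from h import *
np.set_printoptions(precision=3,suppress=True)
S={c:snap(c) for c in('top','side')}
vis={c:cv2.imread(f'pics/{c}0.png') for c in S}
B=[(.52,.39),(.568,-.239),(.496,-.393)]
for b in B:
    v=[(S[c],m) for c in S if (m:=masks_at(S[c],c,'bottle_a',[*b,.07])) is not None]
    x,f=fit(v,bpts,[*b,np.arctan2(b[1],b[0])],[.005,.005,.15]); print('bottle',len(v),x,f,np.arctan2(x[1],x[0]))
    for c in S: cv2.polylines(vis[c],[cv2.convexHull(pix(S[c],bpts(*x)).round().astype(int))],1,(0,0,255),1)
for b in [(.433,.297),(.426,-.171),(.438,-.268)]:
    v=[(S[c],m) for c in S if (m:=masks_at(S[c],c,'cup_a',[*b,.03])) is not None]
    if v: print('cup',len(v),*fit(v,cpts,b,[.005,.005]))
def tp(x,y,t): return np.array([(x+a*np.cos(t)-b*np.sin(t),y+a*np.sin(t)+b*np.cos(t),z) for a in(-.085,.085) for b in(-.15,.15) for z in(0,.024)])
for c in S:
    m=masks_at(S[c],c,'tray',[.565,.105,0])
    if m is not None:
        m=cv2.morphologyEx(m.astype(np.uint8),cv2.MORPH_OPEN,np.ones((15,15))) if c=='top' else m.astype(np.uint8)
        print('tray',c,*fit([(S[c],m)],tp,[.565,.105,0.],[.005,.005,.05]))
a=np.hstack([cv2.resize(vis['top'][180:305,130:480],None,fx=2.25,fy=2.25,interpolation=2)])
b=cv2.resize(vis['top'][60:190,170:350],None,fx=2.25,fy=2.25,interpolation=2);c=cv2.resize(vis['side'][140:270,120:290],None,fx=2.25,fy=2.25,interpolation=2)
n=np.zeros((293,788,3),np.uint8);bc=np.hstack([b,c]);n[:bc.shape[0],:min(788,bc.shape[1])]=bc[:293,:788]
cv2.imwrite('pics/c1.png',np.vstack([a[:,:788],n[:, :a.shape[1]]] if a.shape[1]<=788 else [a[:,:788],n]))
# IK scan
q0=r.state()['joint_positions']
for nm,(x,y) in dict(a=B[0],b=B[1],c=B[2],pl=(.53,.105),pr=(.53,.01),pm=(.53,.2)).items():
    psi=np.arctan2(y,x) if nm in'abc' else 0
    for ad in(0,10,20,30):
        for sg in(1,-1):
            o,z=ori(psi,np.radians(ad),sg); q=r.ik(np.array([x,y,.08])+.019*z,o); print(nm,ad,sg,None if q is None else np.array(q))
for P in [(.5,.0,.4),(.45,0.,.5),(.5,-.2,.4)]:
    for ad in(20,0,-20,-30):
        for sg in(1,-1):
            o,z=ori(np.arctan2(P[1],P[0]),np.radians(ad),sg); q=r.ik(np.array(P),o); print('inv',P,ad,sg,None if q is None else np.array(q))
E
```

```text
bottle 2 [0.521 0.391 0.636] 0.1137291677175386 0.6440118232072133
bottle 2 [ 0.57  -0.237 -0.291] 0.14513871385027693 -0.39430090217555
bottle 2 [ 0.494 -0.392 -0.298] 0.1526765969577989 -0.6701582257269407
cup 2 [0.432 0.297] 0.03812138207071453
cup 2 [ 0.425 -0.17 ] 0.0564488218140739
cup 2 [ 0.436 -0.273] 0.23003598595624503
tray top [0.563 0.106 0.023] 0.023629123165579635
tray side [0.563 0.103 0.036] 0.16262640281461516
a 0 1 [-1.069  1.094  0.328  2.445  2.871  1.857 -1.949]
a 0 -1 [-1.069  1.094  0.328  2.445  2.871  1.857  1.192]
a 10 1 None
a 10 -1 None
a 20 1 None
a 20 -1 None
a 30 1 [ 0.163  1.011 -1.187  2.368  2.617  1.131 -0.519]
a 30 -1 [ 0.045  0.853 -0.996  2.373  2.678  1.043  2.399]
b 0 1 None
b 0 -1 None
b 10 1 None
b 10 -1 None
b 20 1 None
b 20 -1 None
b 30 1 None
b 30 -1 None
c 0 1 None
c 0 -1 None
c 10 1 None
c 10 -1 None
c 20 1 None
c 20 -1 None
c 30 1 None
c 30 -1 None
pl 0 1 None
pl 0 -1 None
pl 10 1 None
pl 10 -1 None
pl 20 1 None
pl 20 -1 None
pl 30 1 None
pl 30 -1 None
pr 0 1 None
pr 0 -1 None
pr 10 1 None
pr 10 -1 None
pr 20 1 None
pr 20 -1 None
pr 30 
[... 180 characters left out ...]
-1 None
inv (0.5, 0.0, 0.4) 0 1 None
inv (0.5, 0.0, 0.4) 0 -1 None
inv (0.5, 0.0, 0.4) -20 1 None
inv (0.5, 0.0, 0.4) -20 -1 None
inv (0.5, 0.0, 0.4) -30 1 None
inv (0.5, 0.0, 0.4) -30 -1 None
inv (0.45, 0.0, 0.5) 20 1 None
inv (0.45, 0.0, 0.5) 20 -1 None
inv (0.45, 0.0, 0.5) 0 1 None
inv (0.45, 0.0, 0.5) 0 -1 None
inv (0.45, 0.0, 0.5) -20 1 None
inv (0.45, 0.0, 0.5) -20 -1 None
inv (0.45, 0.0, 0.5) -30 1 None
inv (0.45, 0.0, 0.5) -30 -1 None
inv (0.5, -0.2, 0.4) 20 1 None
inv (0.5, -0.2, 0.4) 20 -1 None
inv (0.5, -0.2, 0.4) 0 1 None
inv (0.5, -0.2, 0.4) 0 -1 None
inv (0.5, -0.2, 0.4) -20 1 None
inv (0.5, -0.2, 0.4) -20 -1 None
inv (0.5, -0.2, 0.4) -30 1 None
inv (0.5, -0.2, 0.4) -30 -1 None
```

View pics/c1.png

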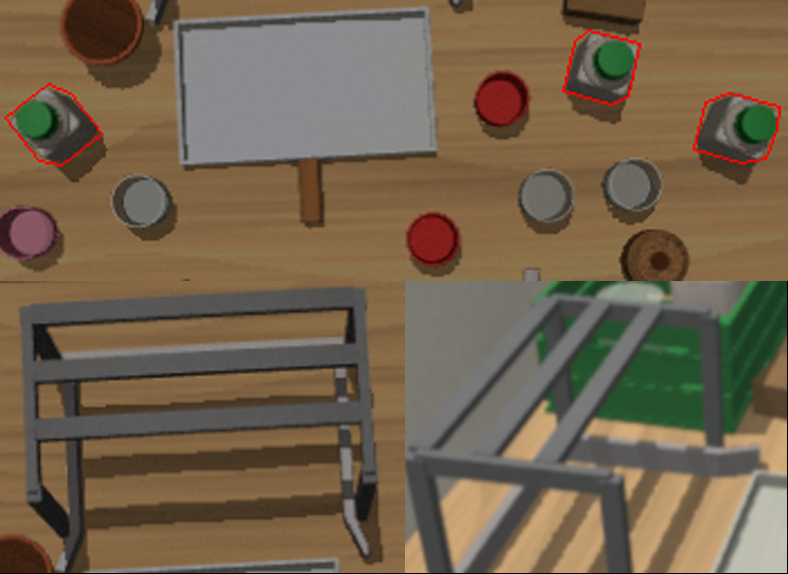

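Fits agree with the pictures: the boxes sit on the bottles and the tray yaw is about 0.025. Grasping from the side is out of reach. Instead I'll grip from above: bottles by the cap, then turn joint 5 by π with the forearm level so the tool points up. The cups go first, along the front of the tray.

```bash
cat >> h.py <<'E'
TR=np.array([.563,.105,.025])
def tw(x,y,T=TR): return np.array([T[0]+x*np.cos(T[2])-y*np.sin(T[2]),T[1]+x*np.sin(T[2])+y*np.cos(T[2])])
def down(t): return np.roll(Ro.from_matrix(np.array([[-np.cos(t),-np.sin(t),0],[-np.sin(t),np.cos(t),0],[0,0,-1]]).T.T).as_quat(),1)
def q7(p,t):
    q=r.ik(np.array(p),down(t)); return 9 if q is None else abs(q[6])
def cupfit(b):
    S=snap('top'); m=masks_at(S,'top','cup_a',[*b,.03])
    return (None,9) if m is None else fit([(S,m)],cpts,b,[.005,.005])
def pick(x,y,t,z,effort,hover=.25,pre=.086):
    r.grip(pre); r.movep([x,y,hover],down(t)); r.servo_line([x,y,z],.15)
    r.grip(0,effort); g=r.state()['gripper_width']; r.servo_line([x,y,hover],.15); return g
def place(x,y,t,z,open_,hover=.25):
    r.movep([x,y,hover],down(t)); r.servo_line([x,y,z+.03],.2); r.servo_line([x,y,z],.05)
    f=r.state()['contact_force'].round(1); r.grip(open_); r.servo_line([x,y,hover],.2); return f
E
cat > cup.py <<'E'
import sys
from h import *
x,y,ty,rel=map(float,sys.argv[1:5])
(c,f)=cupfit([x,y]); print('fit',c,f)
if c is None or f>.2: sys.exit('bad fit')
P=tw(-.042,ty)
t=min([rel,rel+np.pi],key=lambda t:q7([*c,.15],t)); tp=min([TR[2],TR[2]+np.pi],key=lambda t:q7([*P,.15],t))
print('t',t,tp,q7([*c,.15],t),q7([*P,.15],tp))
print('grip',pick(*c,t,.022,25),r.state()['gripper_width'])
print('place',place(*P,tp,.028,.078),r.state()['time_s'])
E
python3 cup.py .425 -.170 -.09 1.57
python3 - <<'E'
from h import *
s=snap('top','t1.png'); i=cv2.imread('pics/t1.png')[150:310,120:480]; cv2.imwrite('pics/t1c.png',cv2.resize(i,None,fx=2.2,fy=2.2))
print([(d['confidence'],w(s,d['location']).round(3)) for d in r.mark_of('cup_a','top')])
E
```

```text
fit [ 0.4261008  -0.16958539] 0.04601858593450292
t 4.711592653589793 0.025 0.12642704082890158 0.9772559733963077
grip 0.0038458542315053007 0.003685738816337133
place [-2.5  9.2 10.5] 13.0583
[(0.93, array([ 0.429,  0.299, -0.001])), (0.83, array([ 0.435, -0.269, -0.002])), (0.83, array([ 0.536, -0.12 , -0.001])), (0.78, array([ 0.402,  0.431, -0.003]))]
```

View pics/t1c.png

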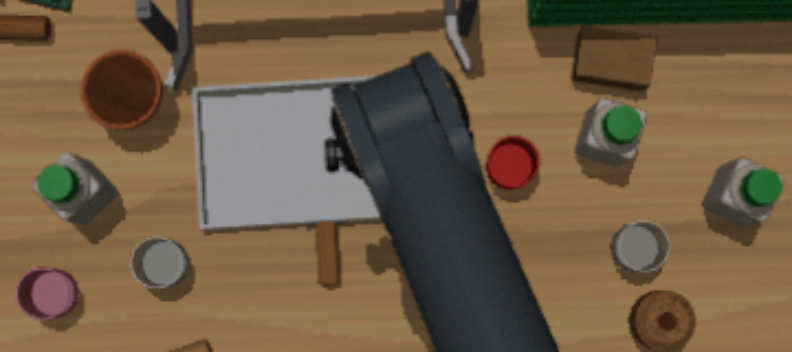

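The cup slipped or was missed: the fingers closed to 4 mm. The arm hides its old spot at (545,250) in this crop, so I check the side view.

Run:
```python
from h import *
st=r.state(); print(st['tcp_pos'],st['orientation'],st['joint_positions'].round(2),st['gripper_width'],st['contact_force'])
a=snap('side')['img']; b=snap('wrist')
cv2.imwrite('pics/s1.png',cv2.cvtColor(np.hstack([a[120:420,200:500],cv2.resize(b['img'],(400,300))]),cv2.COLOR_RGB2BGR))
s=snap('side')
print([(round(d['confidence'],2),w(s,d['location']).round(3)) for d in r.mark_of('cup_a','side')])
```

```text
[0.52251916 0.01379896 0.24877847] [-1.20983986e-03 -1.25702572e-02  9.99920252e-01  1.20920971e-04] [ 0.65  0.3  -0.92  1.79  0.25  1.18  1.25] 0.07826957668116072 [-0.40460814 -0.48766927 -0.81910011]
[(0.97, array([ 0.376, -0.04 ,  0.002])), (0.92, array([ 0.525, -0.023,  0.016])), (0.87, array([ 0.433,  0.293, -0.003])), (0.66, array([ 0.437, -0.267, -0.001]))]
```

View pics/s1.png

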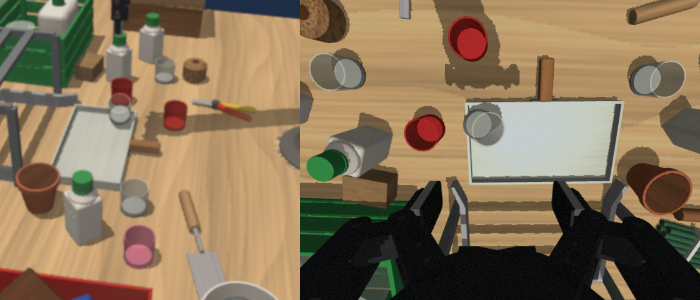

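The fingers pinched the 3 mm wall: the cup had been knocked about 3 cm aside between picture and grasp. It now leans on the tray's right rim at about (120,112) in the left panel. I'll pinch the same wall again and shift it 3 cm inward.

Run:
```python
from h import *
x,y=.5225,.0138; t=TR[2]
r.grip(.05); r.servo_line([x,y,.03],.15); r.grip(0,20); print(r.state()['gripper_width'],r.state()['contact_force'])
r.servo_line([x,y,.08],.1); y+=.033; r.servo_line([x,y,.08],.15); 
for z in np.arange(.05,.027,-.004):
    r.servo_line([x,y,z],.05); f=r.state()['contact_force'][2]
    if f>3: break
print(z,f); r.grip(.05); r.servo_line([x,y,.25],.2)
r.movep([.45,-.35,.4],down(t))
s=snap('top','t2.png'); i=cv2.imread('pics/t2.png')[150:310,120:480]; cv2.imwrite('pics/t2c.png',cv2.resize(i,None,fx=2.2,fy=2.2))
print([(round(d['confidence'],2),w(s,d['location']).round(3)) for d in r.mark_of('cup_a','top')],r.state()['time_s'])
s=snap('side');print([(round(d['confidence'],2),w(s,d['location']).round(3)) for d in r.mark_of('cup_a','side')])
```

```text
7.272836144577228e-07 [ 0.96177877 -0.20515534 -0.32051695]
0.029999999999999985 0.2801802793893275
[(0.96, array([ 0.537, -0.123, -0.002])), (0.94, array([ 0.381, -0.038, -0.   ])), (0.8, array([ 0.519, -0.024,  0.016])), (0.74, array([ 0.436, -0.269,  0.001])), (0.72, array([ 0.404,  0.433, -0.004])), (0.68, array([0.429, 0.3  , 0.   ])), (0.27, array([ 0.562,  0.105, -0.003]))] 22.3833
[(0.94, array([ 0.437,  0.295, -0.002])), (0.86, array([ 0.396,  0.434, -0.003])), (0.68, array([ 0.538, -0.12 ,  0.001])), (0.61, array([ 0.437, -0.27 , -0.001])), (0.59, array([ 0.38 , -0.035,  0.004])), (0.56, array([ 0.528, -0.026,  0.018]))]
```

View pics/t2c.png

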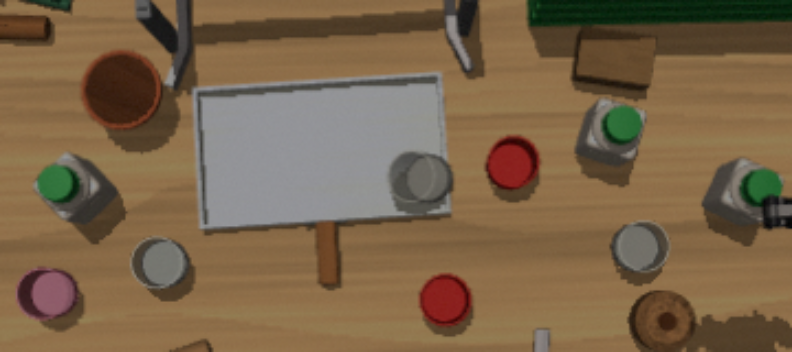

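The cup leans about 20° on the tray's right rim (crop 420,178), and that pinch missed it. Now I grip its full diameter across the tray's x, lift, shift it inward and lower it.

Run:
```python
from h import *
x,y=.522,-.012; t=min([1.595,1.595+np.pi,1.595-np.pi],key=lambda t:q7([x,y,.2],t))
r.grip(.086); r.movep([x,y,.2],down(t)); r.servo_line([x,y,.036],.12); r.grip(0,25); print(r.state()['gripper_width'],r.state()['contact_force'])
r.servo_line([x,y,.09],.1); y2=y+.033; r.servo_line([x,y2,.09],.15); print(r.state()['gripper_width'])
for z in np.arange(.055,.027,-.003):
    r.servo_line([x,y2,z],.05); f=r.state()['contact_force'][2]
    if f>4: break
print(z,f); r.grip(.08); r.servo_line([x,y2,.25],.2)
r.movep([.45,-.35,.4],down(t))
s=snap('top','t3.png'); i=cv2.imread('pics/t3.png')[150:310,120:480]; cv2.imwrite('pics/t3c.png',cv2.resize(i,None,fx=2.2,fy=2.2))
print([(round(d['confidence'],2),w(s,d['location']).round(3)) for d in r.mark_of('cup_a','top')],r.state()['time_s'])
s=snap('side');print([(round(d['confidence'],2),w(s,d['location']).round(3)) for d in r.mark_of('cup_a','side')])
```

```text
0.05460852537322807 [-2.03813467 -0.24389832 10.77709451]
-0.0001320965625233259
0.027999999999999976 1.862571330412127
[(0.96, array([ 0.535, -0.124, -0.001])), (0.85, array([ 0.402,  0.429, -0.002])), (0.74, array([0.43 , 0.303, 0.   ])), (0.72, array([ 0.438, -0.272,  0.   ])), (0.66, array([ 0.516, -0.031,  0.016])), (0.64, array([ 0.38 , -0.034,  0.002]))] 34.3333
[(0.85, array([ 0.437, -0.268, -0.001])), (0.83, array([0.396, 0.436, 0.   ])), (0.72, array([ 0.434,  0.295, -0.004])), (0.68, array([ 0.538, -0.119,  0.003])), (0.57, array([ 0.38 , -0.037,  0.002])), (0.55, array([ 0.519, -0.03 ,  0.017])), (0.52, array([0.563, 0.103, 0.003]))]
```

View pics/t3c.png

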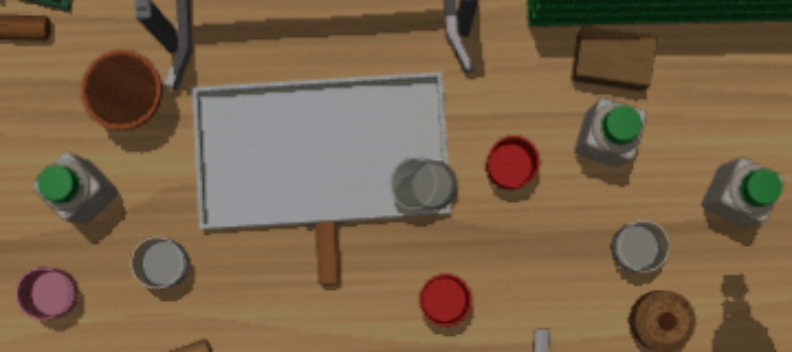

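The grip was off-centre at 54.6 mm, so the cup slipped out. I need a closer look at how it leans.

Run:
```python
from h import *
r.movep([.48,-.13,.3],down(0))
s=snap('side');W=snap('wrist');T=snap('top')
np.set_printoptions(precision=3,suppress=True)
print(pix(W,[[.52,-.02,.03]]),W['xyz'])
for c,S in(('wrist',W),('top',T),('side',s)): print(c,[(round(d['confidence'],2),w(S,d['location'])) for d in r.mark_of('cup_a',c)])
def crop(S,n):
    u,v=pix(S,[.52,-.02,.03])[0].astype(int); i=S['img'][max(v-n,0):v+n,max(u-n,0):u+n]; print(u,v,n); return cv2.resize(i,(266,266),interpolation=2)
cv2.imwrite('pics/z1.png',cv2.cvtColor(np.hstack([crop(s,35),crop(W,70),crop(T,35)]),cv2.COLOR_RGB2BGR))
```

```text
[[397.572 219.435]] [ 0.407 -0.132  0.474]
wrist [(0.91, array([ 0.541, -0.123,  0.   ])), (0.88, array([ 0.438, -0.271, -0.002])), (0.88, array([ 0.385, -0.036, -0.002])), (0.76, array([ 0.432,  0.297, -0.   ])), (0.68, array([ 0.518, -0.033,  0.018])), (0.22, array([ 0.667, -0.253,  0.002]))]
top [(0.89, array([ 0.381, -0.033, -0.001])), (0.8, array([ 0.538, -0.124, -0.005])), (0.72, array([ 0.426,  0.299, -0.001])), (0.64, array([ 0.403,  0.432, -0.004])), (0.59, array([ 0.514, -0.033,  0.018]))]
side [(0.79, array([ 0.441, -0.268,  0.002])), (0.79, array([ 0.435,  0.295, -0.002])), (0.78, array([ 0.379, -0.035,  0.004])), (0.78, array([ 0.397,  0.434, -0.001])), (0.74, array([ 0.542, -0.121,  0.002]))]
321 232 35
397 219 70
313 231 35
```

View pics/z1.png

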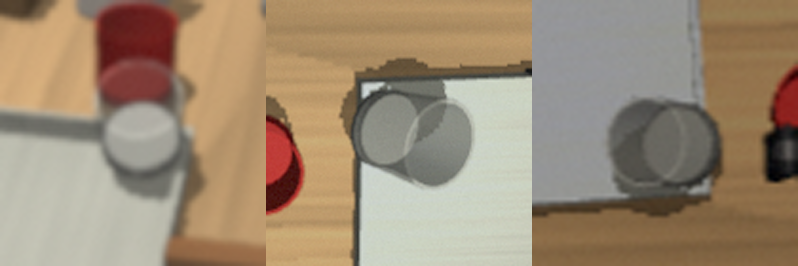

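The left circle is the foot, propped on the right rim; the larger right circle is the mouth, leaning inward (+y). I fit its full pose from three masks.

```bash
cat >> h.py <<'E'
def cup5(x,y,z,ax,ay):
    R=Ro.from_rotvec([ax,ay,0]); return R.apply(cpts(0,0))+[x,y,z]
def fit5(base,x0,cams=('top','side','wrist')):
    v=[]
    for c in cams:
        S=snap(c); m=masks_at(S,c,'cup_a',[*base,.04])
        if m is not None: v.append((S,m)); print(c,int(m.sum()),end=' ')
    return fit(v,cup5,x0,[.005,.005,.004,.15,.15])
E
python3 - <<'E'
from h import *
np.set_printoptions(precision=3,suppress=True)
for x0 in([.516,-.032,.018,-.35,0],[.516,-.025,.008,0,0]):
    x,f=fit5([.518,-.02],x0); R=Ro.from_rotvec([x[3],x[4],0]); print(x,f,'rim',R.apply([0,0,.06])+x[:3],'low',cup5(*x)[:,2].min())
E
```

```text
top 578 wrist 2751 [ 0.516 -0.03   0.019 -0.398 -0.009] 0.05621630607121303 rim [ 0.516 -0.006  0.074] low 0.007944068768103671
top 615 side 611 wrist 2715 [ 0.517 -0.031  0.019 -0.491 -0.028] 0.0447374596959785 rim [ 0.516 -0.003  0.072] low 0.005099441353344239
```

Run:
```python
from h import *
np.set_printoptions(precision=3,suppress=True)
b=np.array([.517,-.031,.019]); a=-.45; R=Ro.from_rotvec([a,0,0]); ax=R.apply([0,0,1])
def o(t,k): return np.roll((Ro.from_rotvec([k,0,0])*Ro.from_quat(np.roll(down(t),-1))).as_quat(),1)
c=[]
for t in(np.pi/2,-np.pi/2):
    q=r.ik(b+.2*ax,o(t,a)); c.append((9 if q is None else abs(q[6]),t)); 
t=min(c)[1]; print(c)
r.grip(.086); r.movep(b+.15*ax,o(t,a)); r.servo_line(b+.019*ax,.1); print(r.state()['contact_force'])
r.grip(0,25); print(r.state()['gripper_width'],r.state()['contact_force'])
p=b+.019*ax+[0,0,.06]; r.servo_line(p,.1); print(r.state()['gripper_width'])
P=tw(-.042,-.09); r.servo_line([*P,.1],.1,o(t,0)); print(r.state()['gripper_width'])
for z in np.arange(.04,.0235,-.003):
    r.servo_line([*P,z],.05); f=r.state()['contact_force'][2]
    if f>4: break
print(z,f,r.state()['gripper_width']); r.grip(.08); r.servo_line([*P,.25],.2)
r.movep([.45,-.35,.4],down(t)); print(r.state()['time_s'])
x,f=fit5(P,[*P,.005,0,0],('top','side')); print(x,f)
```

```text
[(np.float64(2.0437990947688274), 1.5707963267948966), (np.float64(0.9268858798291341), -1.5707963267948966)]
[ 0.855 -0.411  0.245]
0.0001537974063806672 [ 0.265  0.611 -0.012]
0.00025301389324414967
-4.7026810580467244e-06
0.030999999999999993 15.182572618366656 0.0001584226106618629
47.8167
top 506 side 639 [0.516 0.005 0.013 0.214 0.049] 0.11779350471239447
```

Missed again. I check the cup's state and the fingertip position in the wrist view before another try.

Run:
```python
from h import *
np.set_printoptions(precision=3,suppress=True)
r.movep([.48,-.13,.3],down(0)); r.grip(.03)
s=snap('side');W=snap('wrist');T=snap('top'); st=r.state(); print(st['tcp_pos'],st['orientation'])
p=st['tcp_pos']; Z=rot(st['orientation'])
print('tcp pix',pix(W,[p,p+Z[:,1]*.015,p-Z[:,1]*.015]))
for c,S in(('wrist',W),('top',T),('side',s)): print(c,[(round(d['confidence'],2),w(S,d['location'])) for d in r.mark_of('cup_a',c)])
def crop(S,n,sz):
    u,v=pix(S,[.52,0,.03])[0].astype(int); u=max(u,n);v=max(v,n);print(u,v,n); return cv2.resize(S['img'][v-n:v+n,u-n:u+n],(sz,sz),interpolation=2)
wi=W['img'].copy()
for q in pix(W,[p,p+Z[:,1]*.015,p-Z[:,1]*.015]): cv2.circle(wi,tuple(int(k) for k in q),3,(255,0,0),1)
cv2.imwrite('pics/z2.png',cv2.cvtColor(np.hstack([np.vstack([crop(s,35,240),crop(T,35,240)]),wi[:,80:]]),cv2.COLOR_RGB2BGR))
```

```text
[ 0.48 -0.13  0.3 ] [-0. -0.  1. -0.]
tcp pix [[316.997 270.186]
 [343.778 270.156]
 [290.216 270.206]]
wrist [(0.94, array([ 0.537, -0.123, -0.   ])), (0.91, array([ 0.517, -0.011,  0.007])), (0.86, array([ 0.385, -0.037, -0.002])), (0.8, array([ 0.439, -0.27 , -0.002])), (0.67, array([ 0.434,  0.296, -0.   ]))]
top [(0.73, array([ 0.537, -0.123, -0.002])), (0.65, array([ 0.404,  0.429, -0.   ])), (0.57, array([ 0.379, -0.036,  0.001])), (0.56, array([ 0.515, -0.008,  0.004])), (0.5, array([ 0.339, -0.296, -0.002])), (0.42, array([0.636, 0.336, 0.005]))]
side [(0.96, array([ 0.439, -0.272, -0.   ])), (0.7, array([ 0.539, -0.115, -0.001])), (0.69, array([ 0.519, -0.007,  0.004])), (0.63, array([ 0.394,  0.432, -0.002])), (0.61, array([ 0.382, -0.037,  0.004])), (0.54, array([ 0.632,  0.336, -0.004]))]
319 236 35
305 232 35
```

View pics/z2.png

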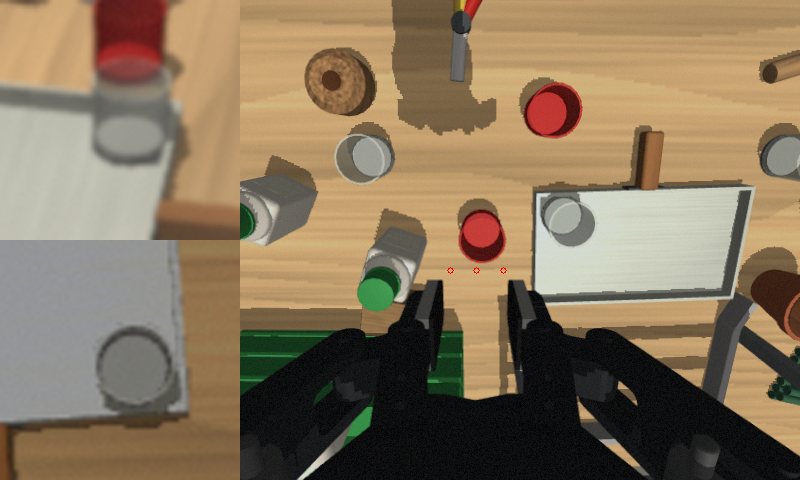

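The cup now stands upright on the tray floor at about (0.517, -0.009): wrist view (565,215), marks at z ≈ 5 mm. For the next cup I grip lower, since open pads sit farther back, and check the width before lifting.

```bash
cat > cup.py <<'E'
import sys
from h import *
np.set_printoptions(precision=3,suppress=True)
x,y,ty,rel=map(float,sys.argv[1:5])
(c,f)=cupfit([x,y]); print('fit',c,f)
if c is None or f>.2: sys.exit('bad fit')
P=tw(-.042,ty)
t=min([rel,rel+np.pi],key=lambda t:q7([*c,.15],t)); tp=min([TR[2],TR[2]+np.pi],key=lambda t:q7([*P,.15],t))
r.grip(.086); r.movep([*c,.2],down(t))
S=snap('wrist'); m=masks_at(S,'wrist','cup_a',[*c,.03])
if m is not None: c2,f2=fit([(S,m)],cpts,c,[.005,.005]); print('wrist',c2,f2)
r.servo_line([*c,.010],.12); print('F',r.state()['contact_force'])
r.grip(.04,25); g=r.state()['gripper_width']; print('grip',g,r.state()['gripper_force'],r.state()['contact_force'])
if not .053<g<.066: r.grip(.086); r.servo_line([*c,.2]); sys.exit('missed')
r.servo_line([*c,.2],.12); print(r.state()['gripper_width'])
r.movep([*P,.2],down(tp)); r.servo_line([*P,.045],.2); r.servo_line([*P,.0155],.04); print('F',r.state()['contact_force'],r.state()['gripper_width'])
r.grip(.078); r.servo_line([*P,.2],.15); print(r.state()['time_s'])
E
python3 cup.py .437 -.270 0 0
```

```text
fit None 9bad fit
```

```bash
python3 - <<'E'
s=open('cup.py').read()
s=s.replace("(c,f)=cupfit([x,y]); print('fit',c,f)\nif c is None or f>.2: sys.exit('bad fit')","c=np.array([x,y])")
s=s.replace("; print('wrist',c2,f2)","; print('wrist',c2,f2)\nif m is None or f2>.15: sys.exit('bad')\nc=c2")
open('cup.py','w').write(s)
E
python3 cup.py .437 -.270 0 0
```

```text
wrist [ 0.437 -0.272] 0.02142829491345566
F [ 0.035 -0.375 -0.155]
grip 0.06090561932280843 25.830202345066482 [-0.68   2.273  6.418]
0.060788465953568654
F [-2.389 -1.41   5.765] 0.06055941056513557
61.7
```

```bash
python3 cup.py .432 .297 .09 0
python3 - <<'E'
from h import *
np.set_printoptions(precision=3,suppress=True)
r.movep([.45,-.3,.45],down(0))
s=snap('top','t4.png'); print([(round(d['confidence'],2),w(s,d['location'])) for d in r.mark_of('cup_a','top')])
B=[(.52,.39),(.568,-.239),(.496,-.393)]
s2=snap('side'); print([(round(d['confidence'],2),w(s2,d['location'])) for d in r.mark_of('cup_a','side')]); print([(round(d['confidence'],2),w(s2,d['location'])) for d in r.mark_of('bottle_a','side')])
i=cv2.imread('pics/t4.png')[150:310,120:480]; j=cv2.cvtColor(s2['img'],cv2.COLOR_RGB2BGR)[140:380,200:480]
cv2.imwrite('pics/t4c.png',np.hstack([cv2.resize(i,None,fx=1.4,fy=1.4),cv2.resize(j,(280,224))]))
E
```

```text
wrist [0.433 0.297] 0.03428876440607942
F [-0.563 -0.297  1.04 ]
grip 0.061297210513981557 26.110277311090613 [-0.742 -0.901  4.857]
0.06074153622856116
F [-2.789 -1.578  6.236] 0.06088036494469478
70.8333
[(0.89, array([ 0.517, -0.012,  0.002])), (0.89, array([0.517, 0.193, 0.007])), (0.81, array([ 0.38 , -0.034,  0.001])), (0.73, array([0.524, 0.105, 0.004])), (0.73, array([ 0.404,  0.43 , -0.   ])), (0.55, array([0.56 , 0.105, 0.007]))]
[(0.97, array([0.526, 0.106, 0.004])), (0.93, array([ 0.382, -0.038,  0.004])), (0.92, array([ 0.519, -0.006,  0.005])), (0.9, array([0.52 , 0.193, 0.004])), (0.75, array([ 0.395,  0.436, -0.004])), (0.58, array([ 0.54 , -0.121, -0.001]))]
[(0.88, array([ 0.521,  0.392, -0.   ])), (0.66, array([ 0.569, -0.24 ,  0.001])), (0.66, array([ 0.496, -0.39 ,  0.005]))]
```

View pics/t4c.png

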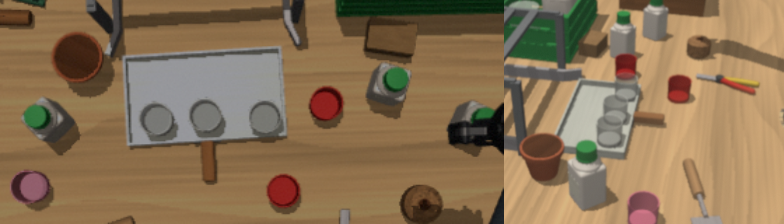

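All three cups stand in the tray, at (157,118), (205,114) and (264,117) in the left crop. Now the first bottle.

```bash
cat > bot.py <<'E'
import sys
from h import *
np.set_printoptions(precision=3,suppress=True)
x,y,yaw,ty=map(float,sys.argv[1:5]); shot=len(sys.argv)>5
P=tw(.035,ty)
best=min((max(q7([x,y,.3],yaw+k*np.pi/2),q7([*P,.3],TR[2]+k*np.pi/2)),k) for k in range(-2,3)); k=best[1]
t,tp=yaw+k*np.pi/2,TR[2]+k*np.pi/2; print(best)
r.grip(.086); r.movep([x,y,.3],down(t))
S=snap('wrist'); m=masks_at(S,'wrist','bottle_a',[x,y,.08])
if m is not None: print('wrist',*fit([(S,m)],bpts,[x,y,yaw],[.005,.005,.1]))
r.servo_line([x,y,.117],.15); r.grip(.02,100); g=r.state()['gripper_width']; print('grip',g,r.state()['contact_force'])
if not .036<g<.044: r.grip(.086); r.servo_line([x,y,.3]); sys.exit('missed')
r.servo_line([x,y,.34],.2)
q=np.array([.1,.1,0,np.pi/2-.1,0,np.pi/2,0]); t0=r.state()['time_s']
r.move_j(q); print('up pose',r.state()['tcp_pos'],r.state()['time_s']-t0)
q[4]=np.pi; r.move_j(q); st=r.state(); print('inv',st['tcp_pos'],rot(st['orientation'])[:,2],st['time_s']-t0,st['gripper_width'])
if shot: snap('side','inv.png'); 
r.sleep(2.4)
q[4]=0; r.move_j(q); r.movep([*P,.34],down(tp)); r.servo_line([*P,.16],.25)
for z in np.arange(.13,.1175,-.003):
    r.servo_line([*P,z],.06); f=r.state()['contact_force']
    if f[2]>5 and z<.127: break
print('place',z,f,r.state()['gripper_width']); r.grip(.075); r.servo_line([*P,.3],.2); print(r.state()['time_s'])
E
python3 bot.py .570 -.237 -.291 -.09 1
python3 - <<'E'
from h import *
np.set_printoptions(precision=3,suppress=True)
r.movep([.45,-.3,.45],down(0))
s=snap('top'); s2=snap('side')
print([(round(d['confidence'],2),w(s2,d['location'])) for d in r.mark_of('bottle_a','side')])
i=cv2.cvtColor(s['img'],cv2.COLOR_RGB2BGR)[150:310,120:480]; j=cv2.cvtColor(s2['img'],cv2.COLOR_RGB2BGR)[140:380,200:480];kk=cv2.imread('pics/inv.png')
cv2.imwrite('pics/t5c.png',np.hstack([np.vstack([cv2.resize(i,(396,176)),cv2.resize(j,(396,340))]),cv2.resize(kk,(390,516))[:, :]]))
E
```

```text
(np.float64(0.22115980270980526), -1)
wrist [ 0.571 -0.237 -0.356] 0.07091821787795216
grip 0.01998261161174716 [-0.005  0.783 -0.904]
[(0.96, array([ 0.52 ,  0.392, -0.   ])), (0.7, array([ 0.569, -0.245,  0.002])), (0.63, array([ 0.498, -0.394,  0.003])), (0.15, array([0.564, 0.106, 0.004]))]missed
[ WARN:0@2.003] global loadsave.cpp:275 findDecoder imread_('pics/inv.png'): can't open/read file: check file path/integrity
Traceback (most recent call last):
cv2.error: OpenCV(4.12.0) /io/opencv/modules/imgproc/src/resize.cpp:4208: error: (-215:Assertion failed) !ssize.empty() in function 'resize'
```

Run:
```python
from h import *
np.set_printoptions(precision=3,suppress=True)
t=-.291-np.pi/2; x,y=.570,-.237
r.grip(.086); r.movep([x,y,.3],down(t)); r.servo_line([x,y,.165],.15)
st=r.state(); print(st['tcp_pos'],down(t),st['orientation'],st['joint_positions'],st['gripper_width']); Z=rot(st['orientation']);p=st['tcp_pos']; print(Z)
s=snap('side'); T=snap('top'); W=snap('wrist')
out=[]
for S,n in((s,60),(T,45),(W,200)):
    im=S['img'].copy()
    for P,c in((p,(255,0,0)),(p+.0425*Z[:,1],(255,255,0)),(p-.0425*Z[:,1],(0,255,255)),([x,y,.152],(255,0,255))):
        u=pix(S,P)[0].round().astype(int); im[u[1]-1:u[1]+1,u[0]-1:u[0]+1]=c
    u,v=pix(S,p)[0].astype(int); v=min(max(v,n),480-n);u=min(max(u,n),640-n)
    out.append(cv2.resize(im[v-n:v+n,u-n:u+n],(266,266),interpolation=2))
cv2.imwrite('pics/z3.png',cv2.cvtColor(np.hstack(out),cv2.COLOR_RGB2BGR)); print(st['time_s'])
```

```text
[ 0.571 -0.237  0.166] [0.    0.802 0.597 0.   ] [0.001 0.802 0.597 0.001] [ 0.576  0.428 -0.337  1.7    0.16   1.038 -0.105] 0.08553319266038978
[[ 0.287  0.958  0.002]
 [ 0.958 -0.287 -0.001]
 [-0.     0.002 -1.   ]]
84.275
```

View pics/z3.png

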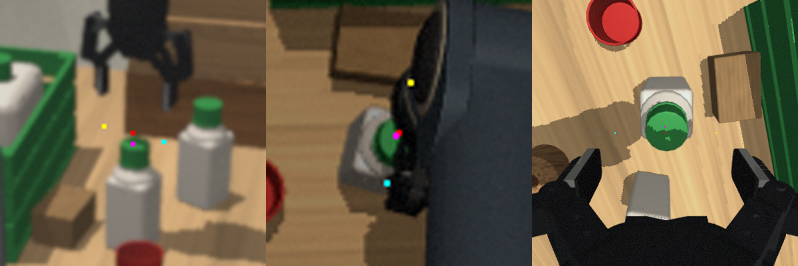

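The side crop shows the open fingertips (95,90), (170,105) well above the projected TCP dots (104,126), (164,142). So the real tips sit higher than stated. I'll measure this with a gentle touch on bare bench, closed and open.

Run:
```python
from h import *
np.set_printoptions(precision=3,suppress=True)
r.servo_line([.570,-.237,.3],.25)
x,y=.44,-.19
for g in(0,.04):
    r.grip(g,25); r.movep([x,y,.06],down(0)); print('g',r.state()['gripper_width'],r.state()['contact_force'])
    for z in np.arange(.05,-.06,-.005):
        r.servo_line([x,y,z],.06); st=r.state(); f=st['contact_force'][2]
        if f>2.5: break
    print(g,'touch z',z,st['tcp_pos'],f); r.servo_line([x,y,.08],.2)
print(r.state()['time_s'])
```

```text
g 0.00016599338927255188 [ 0.723  1.379 -0.111]
0 touch z -0.03499999999999996 [ 0.44  -0.19  -0.031] 41.79472536561648
g 0.03979654574856017 [ 0.571 -0.078 -0.622]
0.04 touch z -0.03499999999999996 [ 0.441 -0.19  -0.033] 25.748784344457814
98.6167
```

The fingertips touch the bench at a reported z of about -0.032, so the real tips are 32 mm behind the stated TCP. That explains every miss. I correct the heights and carry on.

```bash
python3 - <<'E'
s=open('bot.py').read()
a=s.index("S=snap('wrist')"); b=s.index("r.servo_line([x,y,.117]"); s=s[:a]+s[b:]
s=s.replace("r.servo_line([x,y,.117],.15)","r.servo_line([x,y,.085],.22)").replace("[x,y,.34],.2","[x,y,.27],.25").replace("down(t))","down(t))",1).replace("[x,y,.3],down","[x,y,.2],down").replace("[*P,.34]","[*P,.27]").replace("[*P,.16],.25","[*P,.105],.25")
s=s.replace("np.arange(.13,.1175,-.003)","np.arange(.0985,.0895,-.003)").replace("z<.127","z<.0965").replace("[*P,.3],.2)","[*P,.2],.25)")
open('bot.py','w').write(s)
E
python3 bot.py .570 -.238 -.31 -.09 1
python3 - <<'E'
from h import *
np.set_printoptions(precision=3,suppress=True)
s=snap('top'); s2=snap('side')
print([(round(d['confidence'],2),w(s2,d['location'])) for d in r.mark_of('bottle_a','side')])
import os
i=cv2.cvtColor(s['img'],cv2.COLOR_RGB2BGR)[150:310,120:480]; j=cv2.cvtColor(s2['img'],cv2.COLOR_RGB2BGR)[140:380,200:480]
if os.path.exists('pics/inv.png'): kk=cv2.imread('pics/inv.png')
else: kk=s2['img']
cv2.imwrite('pics/t5c.png',np.hstack([np.vstack([cv2.resize(i,(396,176)),cv2.resize(j,(396,340))]),cv2.resize(kk,(390,516))]))
E
```

```text
(np.float64(0.20337270471074478), -1)
grip 0.0379114370857885 [ 0.71  -0.37   5.008]
up pose [ 0.515 -0.095  0.45 ] 0.9416999999999973
inv [ 0.515 -0.094  1.126] [ 0. -0.  1.] 3.591700000000003 0.03790747720981306
place 0.0895 [-4.215  0.173  8.805] 0.037765945491023245
115.125
[(0.95, array([ 0.495, -0.391,  0.006])), (0.69, array([ 0.518,  0.392, -0.002])), (0.67, array([0.599, 0.01 , 0.007]))]
```

View pics/t5c.png

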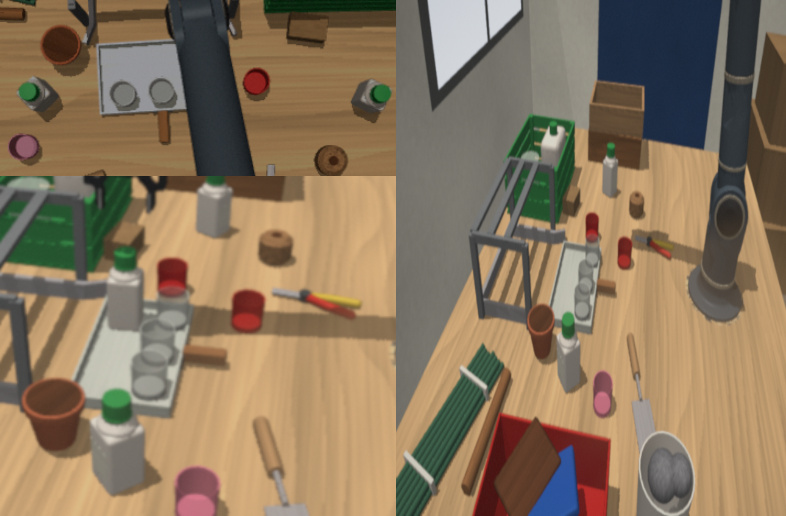

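The bottle was inverted fully (tool axis straight up) and now stands at the tray's right rear (125,290). Next the other two.

```bash
sed -i 's/\[\*P,.27\]/[*P,.29]/' bot.py; python3 bot.py .495 -.392 -.298 0 && python3 bot.py .5205 .391 .636 .09
python3 - <<'E'
from h import *
np.set_printoptions(precision=3,suppress=True)
r.movep([.43,-.2,.3],down(0))
s=snap('top'); s2=snap('side')
for c,S in(('top',s),('side',s2)):
  for l in('bottle_a','cup_a','tray','tray_grip'): print(c,l,[(round(d['confidence'],2),w(S,d['location'])) for d in r.mark_of(l,c)])
i=cv2.cvtColor(s['img'],cv2.COLOR_RGB2BGR)[50:310,120:480]; j=cv2.cvtColor(s2['img'],cv2.COLOR_RGB2BGR)[140:380,120:440]
cv2.imwrite('pics/t6c.png',np.hstack([cv2.resize(i,(415,300)),cv2.resize(j,(385,300))]))
# rack: rail / post edges from masks
for c,S in(('top',s),('side',s2)):
    d=r.regions_of('rack',c); print(c,[(round(k['confidence'],2),int(k['region'].sum())) for k in d])
print(r.state()['time_s'])
E
```

```text
(np.float64(0.34256778081334893), -1)
grip 0.037870260354327646 [-1.363 -0.16   6.387]
up pose [ 0.515 -0.096  0.451] 1.316599999999994
inv [ 0.515 -0.094  1.126] [ 0. -0.  1.] 3.9665999999999997 0.03792658042375096
place 0.0895 [-2.924 -0.487  8.815] 0.03786909428762634
132.175
(np.float64(0.4151801371877088), -1)
grip 0.03825893309708549 [0.751 0.273 6.428]
up pose [ 0.516 -0.092  0.451] 1.875
inv [ 0.515 -0.094  1.126] [ 0. -0.  1.] 4.525000000000006 0.03787525469670358
place 0.0895 [-1.44  -0.128  7.328] 0.037824122141750655
149.45
top bottle_a [(0.86, array([0.595, 0.195, 0.005])), (0.82, array([0.599, 0.014, 0.005])), (0.82, array([0.596, 0.104, 0.007]))]
top cup_a [(0.94, array([ 0.4  ,  0.429, -0.003])), (0.91, array([ 0.515, -0.011,  0.007])), (0.83, array([0.514, 0.196, 0.003])), (0.68, array([ 0.538, -0.125, -0.003])), (0.65, array([0.524, 0.107, 0.003])), (0.63, array([ 0.379, -0.036,  0.002]))]
top tray [(0.96, array([ 0.561,  0.105, -0.004]))]
top tray_grip []
side bottle_a [(0.78, array([0.598, 0.011, 0.004])), (0.76, array([0.601, 0.107, 0.007])), (0.65, array([0.598, 0.194, 0.006]))]
side cup_a [(0.91, array([0.52, 0.19, 0.  ])), (0.89, array([ 0.395,  0.433, -0.001])), (0.87, array([ 0.537, -0.118,  0.002])), (0.75, array([ 0.519, -0.004,  0.004])), (0.64, array([ 0.376, -0.037,  0.003])), (0.58, array([0.526, 0.107, 0.004])), (0.55, array([0.563, 0.107, 0.007]))]
side tray [(0.71, array([0.565, 0.107, 0.006]))]
side tray_grip [(0.61, array([0.427, 0.102, 0.025]))]
top [(0.59, 7716)]
side [(0.56, 9352)]
152.0667
```

View pics/t6c.png

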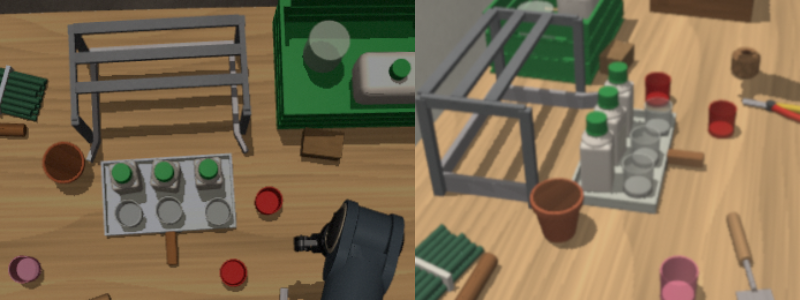

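Three bottles stand at the back and three cups at the front of the tray, all upright. Now the rack axis from the front slat's ends, then grip the handle and slide.

```bash
cat > rack.py <<'E'
from h import *
np.set_printoptions(precision=4,suppress=True)
s=snap('top'); g=lambda x,y:(170+x/2.25,60+(y-281)/2.25)
for nm,pts,z in(('slat1 front edge',[(37,441),(364,421)],.212),('slat2 front edge',[(35,382),(362,365)],.212),('back',[(22,312),(364,297)],.212)):
    A=ray(s,[g(*p) for p in pts],z); m=A.mean(0); d=A[0]-A[1]; print(nm,A[:,:2],'mid',m[:2],'len',np.hypot(*d[:2]),'yaw',np.arctan2(-d[0],d[1]))
# edge fit on slat 1 front edge in the fresh picture
gr=cv2.cvtColor(s['img'],cv2.COLOR_RGB2GRAY).astype(float); pts=[]
for u in range(200,325,4):
    v0=131.1-(u-186.4)*8.9/145.4; vs=np.arange(int(v0)-5,int(v0)+6); d=gr[vs+1,u]-gr[vs-1,u]; pts.append((u,vs[np.argmax(d)]))
A=ray(s,pts,.212)[:,:2]; p=np.polyfit(A[:,1],A[:,0],1); res=A[:,0]-np.polyval(p,A[:,1]); k=abs(res)<.006; p=np.polyfit(A[k,1],A[k,0],1); print('edge yaw',-np.arctan(p[0]),'x at y=.105',np.polyval(p,.105),k.sum())
m=r.regions_of('rack','top')
E
python3 rack.py
```

```text
slat1 front edge [[ 0.7509  0.275 ]
 [ 0.7631 -0.0663]] mid [0.757  0.1043] len 0.3415196760250896 yaw 0.035633945366943004
slat2 front edge [[ 0.8141  0.2767]
 [ 0.8233 -0.0662]] mid [0.8187 0.1052] len 0.342997468750047 yaw 0.02674823712521198
back [[ 0.8905  0.2901]
 [ 0.8973 -0.0708]] mid [0.8939 0.1096] len 0.3609197660874932 yaw 0.018759451193449857
edge yaw 0.031466133037608306 x at y=.105 0.7549149701660078 32
```

```bash
cat > push.py <<'E'
from h import *
np.set_printoptions(precision=3,suppress=True)
psi=.028; ax=lambda x:.105+psi*(x-.757)
g=tw(-.133,0); z=-.021
r.grip(.06); r.movep([*g,.12],down(TR[2])); r.servo_line([*g,z],.12); print('F',r.state()['contact_force'])
r.grip(0,60); st=r.state(); print('grip',st['gripper_width'],st['contact_force'])
assert .018<st['gripper_width']<.03
for x in (.46,.485,.53,.58,.63,.66,.67,.674,.677,.680,.683,.686,.689,.692,.695):
    # lateral target eases onto the rack axis
    k=min(1,(x-.430)/.055); y=(1-k)*g[1]+k*ax(x)
    r.servo_line([x,y,z],.06,down((1-k)*TR[2]+k*psi)); st=r.state(); f=st['contact_force']; print(round(x,3),st['tcp_pos'],f)
    if abs(f[0])>18 and x>.665 or np.linalg.norm(f)>40: break
print(r.state()['time_s'])
E
python3 push.py
```

```text
F [-0.416 -0.479 -0.087]
grip 0.02275119113453877 [-0.669 -1.468  6.057]
0.46 [ 0.446  0.098 -0.021] [-30.847   2.618  35.62 ]
156.1833
```

Run:
```python
from h import *
np.set_printoptions(precision=3,suppress=True)
st=r.state(); print(st['tcp_pos'],st['contact_force'],st['ft_torque'],st['gripper_width'],st['gripper_force'])
s=snap('top');s2=snap('side'); W=snap('wrist')
for c,S in(('top',s),('side',s2)):
  for l in('bottle_a','cup_a','tray','tray_grip'): print(c,l,[(round(d['confidence'],2),w(S,d['location'])) for d in r.mark_of(l,c)])
i=cv2.cvtColor(s['img'],cv2.COLOR_RGB2BGR)[130:290,160:370]; j=cv2.cvtColor(s2['img'],cv2.COLOR_RGB2BGR)[150:350,160:400]
cv2.imwrite('pics/t7c.png',np.hstack([cv2.resize(i,(394,300)),cv2.resize(j,(400,300))]))
```

```text
[ 0.446  0.098 -0.021] [-30.847   2.618  35.62 ] [0.542 6.144 0.299] 0.022606377457885792 65.47831177711487
top bottle_a [(0.94, array([0.614, 0.014, 0.006])), (0.8, array([0.608, 0.194, 0.003])), (0.66, array([0.61 , 0.101, 0.004]))]
top cup_a [(0.9, array([ 0.537, -0.123, -0.001])), (0.85, array([ 0.4  ,  0.432, -0.004])), (0.84, array([0.528, 0.195, 0.007])), (0.71, array([0.541, 0.103, 0.007])), (0.55, array([ 0.534, -0.011,  0.005])), (0.53, array([ 0.378, -0.038, -0.001]))]
top tray [(0.78, array([ 0.576,  0.102, -0.003]))]
top tray_grip []
side bottle_a [(0.76, array([0.614, 0.106, 0.009])), (0.75, array([0.613, 0.008, 0.005])), (0.62, array([0.61 , 0.198, 0.004]))]
side cup_a [(0.93, array([ 0.38 , -0.038,  0.005])), (0.83, array([ 0.541, -0.121,  0.003])), (0.72, array([ 0.533, -0.008,  0.007])), (0.68, array([0.542, 0.104, 0.002])), (0.62, array([ 0.397,  0.435, -0.001])), (0.58, array([0.533, 0.19 , 0.002]))]
side tray [(0.79, array([0.579, 0.107, 0.003]))]
side tray_grip [(0.91, array([0.442, 0.1  , 0.029])), (0.55, array([0.607, 0.195, 0.004]))]
```

View pics/t7c.png

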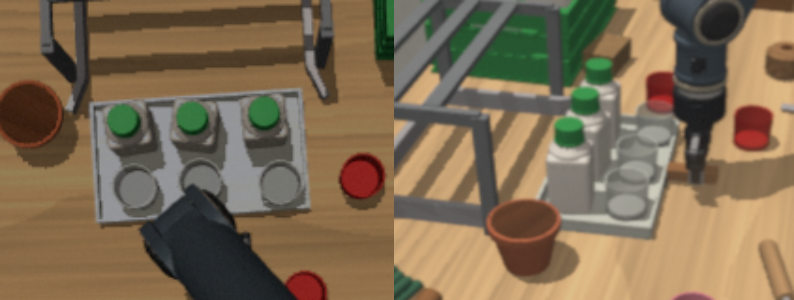

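Nothing touches the rails: the tray moved 15 mm, and its front-left corner (97,100) is inside the flare (73,105). But the hand is pressing down 35 N on the handle, so friction locks it. I relieve that pressure and push on with force feedback.

```bash
cat > push2.py <<'E'
from h import *
np.set_printoptions(precision=4,suppress=True)
psi=.028; ax=lambda x:.105+psi*(x-.757)
st=r.state(); p=st['tcp_pos'].copy(); t0=st['time_s']
r.servo_line(p,.05); st=r.state(); print('hold',st['tcp_pos'],st['contact_force'],st['time_s'])
z=p[2]
for i in range(6):
    f=r.state()['contact_force']
    if f[2]<6: break
    z+=.001; r.servo_line([p[0],p[1],z],.02); st=r.state(); print('up',z,st['tcp_pos'],st['contact_force'])
for x in (p[0]+.005,p[0]+.01,p[0]+.02):
    r.servo_line([x,p[1],z],.05); st=r.state(); print(x,st['tcp_pos'],st['contact_force'],st['gripper_width'],st['time_s'])
    if np.linalg.norm(st['contact_force'])>35: break
E
python3 push2.py
```

```text
hold [ 0.4445  0.0983 -0.0213] [-4.2162  2.9202  7.269 ] 157.1667
up -0.020356879650394268 [ 0.4447  0.0986 -0.0211] [-2.5871  4.683  -5.4552]
0.45066307854505977 [ 0.4498  0.0977 -0.021 ] [-1.0563  2.1758 -7.9162] 0.02297140123894139 157.6667
0.4556630785450598 [ 0.4556  0.0975 -0.0206] [-2.1612 -0.0802 -5.7092] 0.02273848694172508 157.9167
0.4656630785450598 [ 0.4664  0.0979 -0.0203] [-0.9564 -1.3139 -7.8318] 0.022735144251646598 158.2667
```

```bash
cat > push3.py <<'E'
from h import *
np.set_printoptions(precision=4,suppress=True)
psi=.028; ax=lambda x:.105+psi*(x-.757)
p=r.state()['tcp_pos'].copy(); z=-.0204; x=p[0]; n=0
while x<.697:
    x+=.012 if x<.655 else .003
    k=min(1,(x-p[0])/.03); y=(1-k)*p[1]+k*ax(x)
    r.servo_line([x,y,z],.06,down((1-k)*TR[2]+k*psi)); st=r.state(); f=st['contact_force']; n+=1
    if n%4==0 or x>.66: print(round(x,4),st['tcp_pos'],f)
    if f[2]>6: z+=.0005
    if f[2]<-9: z-=.0005
    if abs(f[0])>15 and x>.66 or np.linalg.norm(f)>32: print('stop',f); break
print(r.state()['time_s'])
E
python3 push3.py
```

```text
0.5144 [ 0.5148  0.0983 -0.0203] [-1.6329 -1.393  -6.4354]
0.5624 [ 0.5628  0.0996 -0.0203] [-0.2529  0.1597 -8.2899]
0.6104 [ 0.6108  0.1009 -0.0203] [-0.0715  0.8913 -7.2919]
0.6584 [ 0.6588  0.1022 -0.0204] [ 0.2356  0.8658 -5.9113]
0.6614 [ 0.6605  0.1022 -0.0206] [-4.1186 -0.2673 -5.3235]
0.6644 [ 0.664   0.1024 -0.0205] [-3.8397  0.594  -6.3159]
0.6674 [ 0.6673  0.1024 -0.0205] [-3.0883 -0.4774 -5.6473]
0.6704 [ 0.6705  0.1025 -0.0204] [-1.9805  0.863  -5.8117]
0.6734 [ 0.6735  0.1026 -0.0204] [-3.6079  0.5744 -5.2675]
0.6764 [ 0.6766  0.1027 -0.0204] [-2.9619  0.6631 -6.4174]
0.6794 [ 0.6796  0.1028 -0.0204] [-3.517  -0.1662 -5.6318]
0.6824 [ 0.6825  0.103  -0.0204] [-3.1172  1.2059 -7.4345]
0.6854 [ 0.6825  0.1034 -0.0211] [-9.3294  0.5681 -5.1452]
0.6884 [ 0.6823  0.1034 -0.0211] [-17.1051   0.0275   1.564 ]
stop [-17.1051   0.0275   1.564 ]
166.375
```

The back stop was felt at x = 0.6825, as predicted (about 0.680). Release, retreat and check.

Run:
```python
from h import *
np.set_printoptions(precision=3,suppress=True)
r.grip(.05); p=r.state()['tcp_pos']; r.servo_line([p[0]-.002,p[1],.15],.15); r.movep([.45,-.3,.3],down(0))
s=snap('top');s2=snap('side')
for c,S in(('top',s),('side',s2)):
  for l in('bottle_a','cup_a','tray','tray_grip','pot','twine','carton'): print(c,l,[(round(d['confidence'],2),w(S,d['location'])) for d in r.mark_of(l,c)])
for b in((.763,.19),(.77,.105),(.765,-.01)):
  v=[]
  for c,S in(('top',s),('side',s2)):
    m=masks_at(S,c,'cup_a',[*b,.035])
    if m is not None: v.append((S,m))
  if v: print(b,len(v),*fit(v,cup5,[*b,.005,0,0],[.005,.005,.004,.1,.1]))
cv2.imwrite('pics/fin_top.png',cv2.cvtColor(s['img'],cv2.COLOR_RGB2BGR)); print(r.state()['time_s'],r.state()['contact_force'])
```

```text
top bottle_a [(0.91, array([0.846, 0.107, 0.006])), (0.57, array([0.846, 0.197, 0.004])), (0.56, array([0.849, 0.016, 0.003]))]
top cup_a [(0.92, array([0.763, 0.196, 0.004])), (0.91, array([ 0.403,  0.434, -0.002])), (0.84, array([0.775, 0.106, 0.007])), (0.83, array([ 0.766, -0.01 ,  0.004])), (0.77, array([ 0.375, -0.037, -0.001])), (0.73, array([ 0.538, -0.122, -0.005]))]
top tray [(0.72, array([ 0.813,  0.106, -0.004]))]
top tray_grip [(0.72, array([0.68 , 0.101, 0.027]))]
top pot [(0.89, array([0.634, 0.335, 0.004]))]
top twine [(0.92, array([ 0.343, -0.298,  0.   ]))]
top carton [(0.9, array([ 0.663, -0.247, -0.003]))]
side bottle_a [(0.87, array([0.848, 0.012, 0.006])), (0.66, array([0.849, 0.109, 0.007])), (0.58, array([0.846, 0.196, 0.004])), (0.26, array([0.676, 0.106, 0.024]))]
side cup_a [(0.95, array([ 0.767, -0.005,  0.   ])), (0.94, array([0.398, 0.437, 0.   ])), (0.75, array([ 0.377, -0.036,  0.002])), (0.66, array([0.777, 0.107, 0.   ])), (0.6, array([ 0.543, -0.121,  0.003])), (0.57, array([ 0.633,  0.335, -0.005]))]
side tray [(0.73, array([0.81 , 0.108, 0.001])), (0.5, array([0.845, 0.199, 0.006]))]
side tray_grip [(0.74, array([0.681, 0.105, 0.027]))]
side pot [(0.93, array([ 0.634,  0.336, -0.004])), (0.57, array([0.85 , 0.11 , 0.005]))]
side twine [(0.58, array([ 0.344, -0.295,  0.003]))]
side carton [(0.66, array([ 0.666, -0.253,  0.002]))]
(0.763, 0.19) 2 [ 0.769  0.195  0.004  0.011 -0.036] 0.16385082614780755
(0.77, 0.105) 1 [ 0.775  0.107  0.007  0.055 -0.159] 0.09231558044143495
(0.765, -0.01) 2 [ 0.77  -0.005  0.008 -0.015 -0.107] 0.08311957988311497
170.925 [ 0.009 -0.734 -0.43 ]
```

Everything is in place: tray home, bottles and cups standing at floor height, and the bystanders have not moved.

```bash
python3 -c "
from workcell import r
print(r.hand_in())"
```

```text
the job is handed in; nothing more can be done
None
```

I handed the job in at about 171 s: each bottle was held upside down for about 2.4 s and stood on the tray, all three cups stand upright there too, the tray is against the back stop, and the other things are where they were; getting there took several missed grasps, one cup leaned on the tray rim until it was righted, and a fingertip touch on the bench reached 42 N.

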